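# Spin-check the centrifuge rotor and stop it on the loading mark

### The job

The van has just parked, so check that the open centrifuge's empty rotor runs freely before loading it: flick it with a fingertip so that it spins counterclockwise (seen from above), and let it coast untouched while its engraved index line goes past the triangular loading mark on the deck at least once. When the line comes round to the mark again, brake the rotor with a fingertip so that it stays at rest with the line pointing at the mark; do not touch it again while the line is anywhere else. Be gentle: do not press the rotor down hard or lift it, leave the things around the machine where they are, and finish with the hand clear.

Things in the scene. Friction and masses are not known exactly. Their poses are not given: they have to be found in the camera images.
- rotor (a joint): Angle of the rotor on its free vertical spindle, rad: 0 (and every 2 pi) with its index line at the loading mark; grows counterclockwise from above, keeps counting over the turns, no stops; 2.0 to 5.0 at the start. Very free: each second of coasting takes roughly a tenth of its speed plus 0.1 rad/s; then it stays where it stops.
- rotor_centre (a point): On the spindle axis, in the flat smooth top of the rotor's disc (aluminium, 200 mm across, 5 mm thick), 158 mm above the bench; z up, y along the index line (turns with the rotor). A black retaining knob, 31 mm across, 20 mm high, stands on it. A 13 mm open gap runs round the disc.
- spindle (a joint): Height of the rotor and spindle on their rubber mounts, m: about 0 at rest, negative when pressed down (about 1 mm for each 4 N), positive when lifted.
- sleeve (a point): Where the axis of one of the rotor's six alike dark grey tube sleeves leaves the disc's top, 60 mm from the spindle; the six stand 60 degrees apart and turn with the rotor, this one in line with the index line. Each is round, 23 mm across, leans 18 degrees inwards and rises 11 to 18 mm above the disc. Farther out, from 73 to 100 mm from the spindle, the disc is a bare flat ring.
- index_line (a point): Middle of the engraved index line: a dark radial line 9 mm wide, 25 mm long, flush in the bare outer ring of the disc's top, 74 to 99 mm from the spindle; this point is 87 mm from the spindle and turns with the rotor.
- load_mark (a point): Tip of the loading mark, a flat dark grey triangle 28 mm wide, 28 mm long, 2 mm high on the light grey deck beside the bowl, its tip towards the rotor. The tip is 118 mm from the spindle, 150 mm above the bench (8 mm below the disc's top). y points from the spindle out through the mark, x sideways, z up; it does not turn.
- centrifuge: The machine, fixed, light grey, 270 mm (x) by 340 mm (y), deck 150 mm above the bench; origin on the bench under the spindle. It stands sideways: panel and mark on its +y side (to 180 mm from the spindle), roughly the robot's left; the open lid, fixed, 262 mm wide, rises at its rear from 160 mm behind the spindle (-y), leaning 14 degrees back, to 385 mm above the bench.
- tube_rack: Orange rack with some white-capped tubes, loose, 75 x 200 mm, 118 mm high over the caps; origin under its centre. To be left alone.
- reagent_bottle: White bottle, loose, 56 mm across, 115 mm high; origin under its centre. To be left alone.
- kit_box: Closed cardboard test-kit box, loose, 130 x 190 mm, 75 mm high; origin under its centre. To be left alone.

How it is judged:
By the outcome, as a careful person would: the job done as asked, in the order asked, and still so for the second after the job is handed in, with the robot touching nothing.
It also fails if it takes over 58 s, if anything falls off the work surface, if the arm or the gripper's body presses on something with over 40 N, if the wrist force passes 120 N, or if a joint passes its speed limit or range.

### The arm

A 6-joint arm with a two-finger parallel gripper is mounted at the origin on the work surface. World frame = base frame: x ahead of the robot, y to its left, z up, the work surface at z = 0. Lengths are in m, angles in rad, forces in N, time in s.
With the tool pointing down it reaches from about 0.25 to 0.775 m from the base axis. Payload 8.9 kg.
Tool frame: the origin (TCP) lies at the very end of the fingers, on their centre line; the grasp point (between the pads) lies tcp_to_grasp behind it (tcp_to_grasp is the distance from the TCP to the grasp point, in m); z points along the fingers, y is the direction in which the jaws open and shut (so a half turn about z gives the same grasp; the last joint's range is limited). The gripper opens to 85 mm and grips with 20 to 120 N. Pads are 22 mm wide; open, the fingers measure 114 mm over their backs; the gripper's body (76 mm by 85 mm) begins 54 mm behind the grasp point. The pads swing forward as they close: fully open they stand 13 mm farther back than shut.
Start: joints at [1.008, 0.291, -0.153, 1.127, 0, 1.431], TCP at [0.216, 0.479, 0.231] pointing down, gripper open.
Joint ranges: [-2.52, 2.52], [-0.91, 1.74], [-1.3, 1.37], [-1.96, 2.02], [-1.52, 1.47], [-3.14, 3.14]. Speed limits (rad/s): [2.22, 2.22, 2.79, 3.14, 3.14, 3.14].

### API

Orientations are given as a unit quaternion [x, y, z, w].
In Python, from workcell import * gives the robot as it stands.
- The arm moves only by the tool send_rows, never from a script. Its argument "rows" is a list that holds one entry, the list of rows, each a list of 7 numbers: the finger opening in m, from 0 to 0.0854, then the shift along the tool's x, y, z in m, then the turn, a rotation vector about the tool's x, y, z in rad. A call has 1 to 8 rows; each row is the pose to reach, as a shift and turn from the pose measured when the call began, along the tool's axes at that moment; what a row does not reach only later rows make up. A row lasts 1/8 s, in which the tool goes at most 62.5 mm and 10.7 degrees, less where a joint would pass 70% of its speed; a pose out of reach is approached as far as the arm can. A call with a gripper value outside its range is refused whole. The fingers move at their own pace and stop on an object; "squeeze" is the grip in N (left out, the last holds). Time passes only in rows, so rows that repeat a pose let the fingers close. It gives the time, the measured TCP pose, the force and the opening at its end, in the units of the state.
- get_obs(): the state, without advancing time (a new reading comes with each control period).
- capture(name): name is "scene" or "top" or "wrist"; returns the picture (420x560x3 uint8, red, green, blue); there is no depth.
- camera_params(name): a dict with "intrinsics" (3x3 intrinsics, pixels), "distortion" ([k1, k2, p1, p2, k3] as OpenCV has them; the pictures are not rectified), "rvec" (rotation vector, rad) and "tvec" (3), from world to camera coordinates, as OpenCV has them; the wrist camera has in their place "hand_eye" (4x4, takes a point from camera to tool coordinates, whose origin is the TCP and whose axes are the flange's). Camera axes: x right, y down, z forward; pixel columns grow to the right and rows downward; lengths in m; the calibration is good to about 2 mm. A picture is of the moment at which its call begins: read the wrist's pose just before it. camera_params takes no time and is no camera call.
- hand_in(): hands the job in, once; it reports no verdict.
The state is a dict: "time": time; "joint_positions": joint angles; "joint_vel": joint speeds; "joint_torque": joint torques, N m; "position": TCP position; "ee_rot": TCP orientation; "contact_force": force on the tool from outside, world axes, zero at the start; "wrist_torque": the same for the moment, N m; "width": opening from 0.0 (shut) to 1.0 (fully open).
Only numpy, scipy, OpenCV 4.12 (cv2) and the standard library are available. Lean on these libraries where they do the work, as an engineer would, in place of code of your own. Each camera call takes 0.05 s, during which the arm holds its last target. There are 200 camera calls.

## Working session

There is one attempt and no reset: what is moved stays moved. The work goes in short steps, Python scripts to look and compute and a tool call to move; the robot and the scene stay as the last step left them, time stands still between calls to the robot, and variables do not carry over. Pictures are saved under pics/ and viewed, about 8 in all and at most 12, crops included, and the job is handed in when it is done.

Besides the shell and the picture viewer there is one more tool, called after "Request:" in YAML: its name, and indented under it one key for each argument. send_rows: Moves the arm, as the interface text tells. Its arguments: {"type":"object","properties":{"rows":{"type":"array","items":{"type":"array","items":{"type":"array","items":{"type":"number"}}}},"squeeze":{"type":"number"}},"required":["rows"]}

```bash
mkdir -p pics; ls
python3 - <<'E'
from workcell import *
import cv2,numpy as np
o=get_obs();print(o)
for n in("scene","top","wrist"):
    p=camera_params(n);print(n,{k:np.round(v,4).tolist() for k,v in p.items()})
    if n!="wrist": cv2.imwrite(f"pics/{n}0.png",cv2.cvtColor(capture(n),cv2.COLOR_RGB2BGR))
E
```

```text
pics
{'time': 0.0, 'joint_positions': array([ 1.00772401e+00,  2.91279206e-01, -1.54153995e-01,  1.12668183e+00,
       -4.11930714e-05,  1.43149994e+00]), 'joint_vel': array([ 1.17191080e-03,  5.48293187e-04, -2.16228978e-04, -4.23726554e-05,
        6.59436684e-04, -1.92320681e-03]), 'joint_torque': array([-1.47588202e-03, -5.37145150e+01,  3.31371009e+01,  1.60331471e-02,
       -7.01401450e-05,  6.44934644e-06]), 'position': array([0.21564834, 0.47817416, 0.23072253]), 'ee_rot': array([ 2.10305954e-01,  9.77635398e-01, -6.26193406e-04, -2.07483919e-04]), 'contact_force': array([ 0.13395918, -0.09809755,  0.30103097]), 'wrist_torque': array([ 0.0117148 ,  0.04089402, -0.0104818 ]), 'width': 1.0016287153357644}
scene {'intrinsics': [[472.4927, 0.0, 276.9445], [0.0, 472.4927, 220.0617], [0.0, 0.0, 1.0]], 'distortion': [-0.1483, 0.0, 0.0, 0.0, 0.0], 'rvec': [1.2179, 2.0666, -1.1226], 'tvec': [0.258, -0.1705, 1.9295]}
top {'intrinsics': [[484.6113, 0.0, 279.3783], [0.0, 484.6113, 208.1763], [0.0, 0.0, 1.0]], 'distortion': [-0.1619, 0.0, 0.0, 0.0, 0.0], 'rvec': [2.1538, -2.1713, 0.1431], 'tvec': [-0.0092, 0.5693, 1.6232]}
wrist {'intrinsics': [[308.2925, 0.0, 277.8274], [0.0, 308.2925, 210.1658], [0.0, 0.0, 1.0]], 'distortion': [-0.0143, 0.0, 0.0, 0.0, 0.0], 'hand_eye': [[-0.0011, -0.9517, -0.3071, 0.0776], [1.0, -0.0007, -0.0013, 0.001], [0.001, -0.3071, 0.9517, -0.1418], [0.0, 0.0, 0.0, 1.0]]}
```

View pics/top0.png

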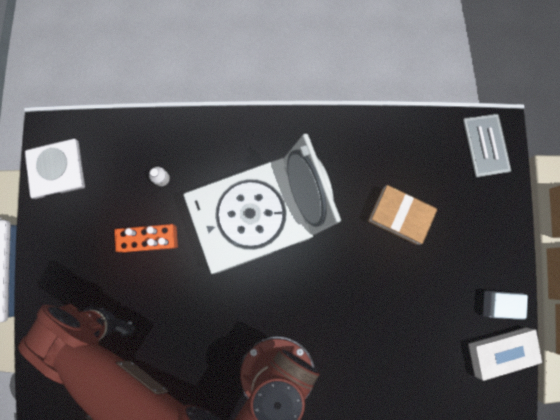

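View pics/scene0.png

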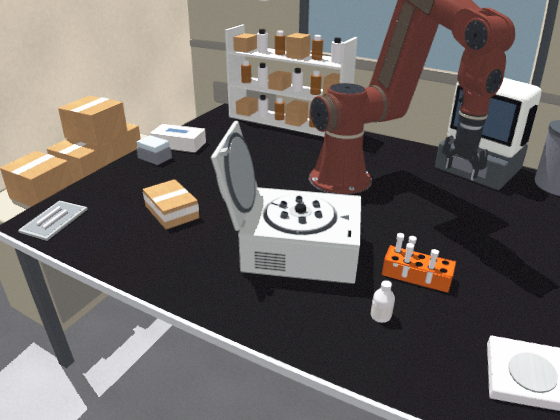

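```bash
cat > h.py <<'E'
from workcell import *
import cv2,numpy as np
from scipy.spatial.transform import Rotation as R
def extr(n,obs=None):
    p=camera_params(n)
    if n!="wrist":
        return p,cv2.Rodrigues(np.float64(p["rvec"]))[0],np.float64(p["tvec"]).ravel()
    T=np.eye(4);T[:3,:3]=R.from_quat(obs["ee_rot"]).as_matrix();T[:3,3]=obs["position"]
    C=np.linalg.inv(T@np.array(p["hand_eye"]));return p,C[:3,:3],C[:3,3]
def ray(n,uv,z,obs=None):
    p,Rm,t=extr(n,obs)
    q=cv2.undistortPoints(np.float64(uv).reshape(-1,1,2),np.array(p["intrinsics"]),np.array(p["distortion"])).reshape(-1,2)
    d=np.c_[q,np.ones(len(q))]@Rm; c=-Rm.T@t
    return c+d*((z-c[2])/d[:,2])[:,None]
def proj(n,P,obs=None):
    p,Rm,t=extr(n,obs)
    return cv2.projectPoints(np.float64(P).reshape(-1,1,3),cv2.Rodrigues(Rm)[0],t,np.array(p["intrinsics"]),np.array(p["distortion"]))[0].reshape(-1,2)
def profile(n,g,c,r,z,a,obs=None):
    P=np.c_[c[0]+r*np.cos(a),c[1]+r*np.sin(a),np.full(len(a),z)]
    uv=proj(n,P,obs).astype(np.float32)
    return cv2.remap(g,uv[:,0].reshape(-1,1),uv[:,1].reshape(-1,1),cv2.INTER_LINEAR,borderValue=255).ravel().astype(float)
def save(name,img): cv2.imwrite(f"pics/{name}.png",cv2.cvtColor(img,cv2.COLOR_RGB2BGR))
E
python3 - <<'E'
from h import *
g=cv2.imread("pics/top0.png",0)
m=(g>150).astype(np.uint8)
n,l,s,cc=cv2.connectedComponentsWithStats(m[130:290,170:350],connectivity=4)
for i in range(1,n):
    if s[i,4]>15: print(i,s[i]+[170,130,0,0,0],cc[i]+[170,130])
md=(g<140).astype(np.uint8)
n,l,s,cc=cv2.connectedComponentsWithStats(md[130:290,170:350],connectivity=4)
print("dark")
for i in range(1,n):
    if s[i,4]>4: print(i,s[i]+[170,130,0,0,0],cc[i]+[170,130])
im=cv2.imread("pics/top0.png")[150:285,170:350]
cv2.imwrite("pics/crop0.png",cv2.resize(im,None,fx=4.4,fy=4.4,interpolation=cv2.INTER_CUBIC))
E
```

```text
1 [301 134  40  88 660] [320.75       175.24090909]
2 [ 184  162  129  112 4388] [236.43846855 221.59867821]
3 [ 219  182   63   64 2826] [250.06298655 213.69745223]
4 [170 227   3  18  32] [170.5625 235.75  ]
dark
1 [  170   130   180   160 19295] [264.13868878 207.23109614]
7 [216 180  70  69 614] [253.08143322 216.06351792]
8 [255 194   7   7  35] [258.14285714 197.02857143]
9 [237 195   7   6  32] [240.15625 197.625  ]
10 [195 201   5   9  20] [197.   204.85]
11 [244 208  11  10  88] [249.18181818 212.68181818]
12 [265 210   7   6  36] [268.  212.5]
13 [228 211   7   6  33] [231.24242424 213.42424242]
14 [238 226   7   7  35] [240.71428571 229.        ]
15 [256 226   7   7  37] [259.08108108 228.62162162]
16 [208 227   5   5  18] [209.66666667 228.44444444]
```

View pics/crop0.png

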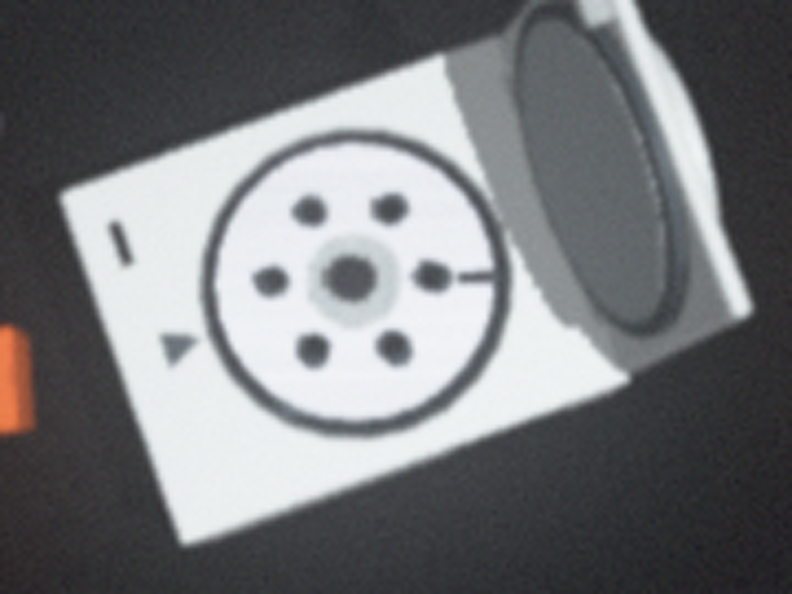

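Run:
```python
from h import *
g=cv2.imread("pics/top0.png",0)
m=(g>150).astype(np.uint8)
n,l=cv2.connectedComponents(m,connectivity=4)
c=max(cv2.findContours((l==l[190,250]).astype(np.uint8),0,1)[0],key=len)
h=cv2.convexHull(c).reshape(-1,2)
W=ray("top",h,0.158); e=cv2.minEnclosingCircle(W[:,:2].astype(np.float32)); print("disc",e)
f=cv2.fitEllipse(h.astype(np.float32)); cw=ray("top",[f[0]],.158)[0]; print(f,cw)
# ring (gap) at deck-level: outer edge; mark centroid
d=255-g[222:236,203:217].astype(float); d[d<60]=0
yy,xx=np.mgrid[222:236,203:217]; mk=np.array([(xx*d).sum(),(yy*d).sum()])/d.sum()
mw=ray("top",[mk],.152)[0]; v=mw[:2]-cw[:2]; phi=np.arctan2(v[1],v[0])
print("mark",mk,mw,np.hypot(*v),"phi",phi)
a=np.linspace(-np.pi,np.pi,1440,endpoint=False)
p=sum(profile("top",g,cw,r,.158,a) for r in(.080,.084,.088,.092))/4
k=p.argmin();w=np.clip(p.max()*.85-p,0,None);sel=np.abs(np.angle(np.exp(1j*(a-a[k]))))<.15
line=a[k]+np.sum(w[sel]*np.angle(np.exp(1j*(a[sel]-a[k]))))/w[sel].sum()
print("line",line,"theta",(line-phi)%(2*np.pi),p.min(),np.median(p))
print(proj("top",[[cw[0]+.118*np.cos(phi),cw[1]+.118*np.sin(phi),.15]]))
for nm,uv,z in(("rack",(146,238),.06),("bottle",(159,176),.1),("box",(403,214),.075)): print(nm,ray("top",[uv],z))
```

```text
disc ((0.5382306575775146, 0.08015178889036179), 0.10106701403856277)
((250.22608947753906, 213.62350463867188), (63.09796142578125, 63.57985305786133), 57.040706634521484) [0.5374058  0.07978115 0.158     ]
mark [209.80179588 228.03438458] [0.49304343 0.20849553 0.152     ] 0.13614481263188627 phi 1.9027037294122124
line -1.538832636284263 theta 2.8416489414831108 117.5 238.0
[[215.27579235 226.19624886]]
rack [[0.46796308 0.43822463 0.06      ]]
bottle [[0.67262224 0.38836845 0.1       ]]
box [[ 0.54132564 -0.43079602  0.075     ]]
```

Request:
send_rows:
  rows:
    - [[0,-0.05,-0.024,0,0,0,0.18],[0,-0.1,-0.047,0,0,0,0.36],[0,-0.15,-0.071,0,0,0,0.54],[0,-0.2,-0.095,0,0,0,0.72],[0,-0.25,-0.118,0,0,0,0.9],[0,-0.3,-0.142,0,0,0,1.08],[0,-0.35,-0.166,0,0,0,1.26],[0,-0.396,-0.189,0,0,0,1.44]]
  squeeze: 20

```text
time: 1.1
position: [0.4998, 0.1414, 0.2307]
ee_rot: [0.805, 0.594, -0.001, 0.0]
contact_force: [0.2, -0.2, 0.0]
width: 0.001
```

```bash
cat >> h.py <<'E'
C0=np.array([.538,.080,.158]);PHI=1.903
def to_tool(o,target,yaw):
    "shift in tool axes and turn about tool z to world target with tool pointing down, tool x at yaw"
    Rm=R.from_quat(o["ee_rot"]).as_matrix()
    T=np.array([[np.cos(yaw),np.sin(yaw),0],[np.sin(yaw),-np.cos(yaw),0],[0,0,-1]]).T
    T=np.c_[[np.cos(yaw),np.sin(yaw),0],[np.sin(yaw),-np.cos(yaw),0],[0,0,-1]]
    return Rm.T@(np.array(target)-o["position"]),R.from_matrix(Rm.T@T).as_rotvec()
def st(o): print("t",round(o["time"],3),"p",o["position"].round(4),"F",o["contact_force"].round(2),"w",round(o["width"],3),"j",o["joint_positions"].round(2))
E
python3 - <<'E'
from h import *
o=get_obs();st(o);im=capture("wrist");save("w1",im)
S=C0+[.074*np.cos(2.129),.074*np.sin(2.129),.073]
print(to_tool(o,S,1.117))
a=np.radians([109,122,152,165])
print(proj("wrist",[C0+[0,0,.02],C0+[.118*np.cos(PHI),.118*np.sin(PHI),-.008],o["position"]],o))
E
```

```text
t 1.1 p [0.4998 0.1414 0.2307] F [ 0.23 -0.19  0.  ] w 0.001 j [ 0.14  0.28 -0.17  1.12 -0.    2.01]
(array([ 0.00102408, -0.00139713, -0.00026968]), array([-0.00047379,  0.00123447,  0.15444274]))
[[351.39541564 293.52012005]
 [255.32660248 156.64559022]
 [275.77255559 272.00935976]]
```

View pics/w1.png

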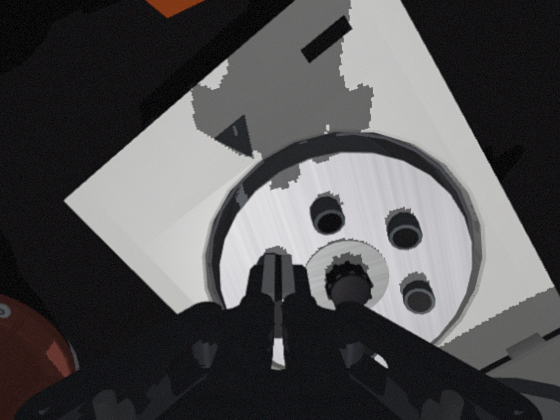

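Request:
send_rows:
  rows:
    - [[0,0.001,-0.001,0.015,0,0,0.1],[0,0.001,-0.0014,0.03,0,0,0.154],[0,0.001,-0.0014,0.045,0,0,0.154],[0,0.001,-0.0014,0.045,0,0,0.154]]

```text
time: 1.65
position: [0.5016, 0.1386, 0.1844]
ee_rot: [0.851, 0.526, -0.001, 0.001]
contact_force: [0.3, -0.3, -0.1]
width: -0.003
```

Run:
```python
from h import *
o=get_obs();st(o);im=capture("wrist");save("w2",im)
S=C0+[.074*np.cos(2.129),.074*np.sin(2.129),.0045]
print(to_tool(o,S,1.117))
for d in(92,152): 
    a=np.radians(d);print(d,proj("wrist",[C0+[.056*np.cos(a),.056*np.sin(a),.014]],o))
```

```text
t 1.65 p [0.5016 0.1386 0.1844] F [ 0.32 -0.34 -0.14] w -0.003 j [ 0.13  0.31 -0.25  1.01 -0.    2.17]
(array([ 0.00262168, -0.00436279,  0.02187712]), array([ 0.00081318,  0.00365238, -0.00978046]))
92 [[335.03583948 239.27361964]]
152 [[281.00845645 313.70805977]]
```

View pics/w2.png

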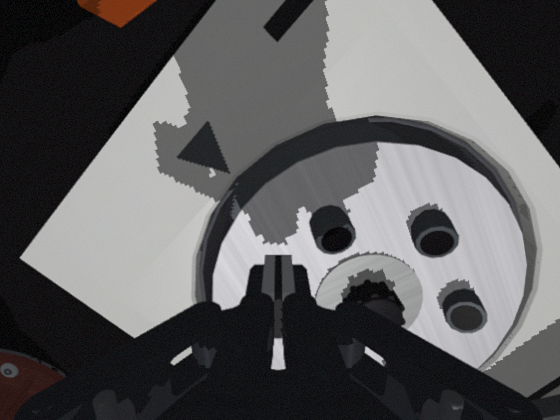

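Request:
send_rows:
  rows:
    - [[0,0.0026,-0.0044,0.006,0,0,-0.01],[0,0.0026,-0.0044,0.012,0,0,-0.01],[0,0.0026,-0.0044,0.02,0,0,-0.01],[0,0.0026,-0.0044,0.021,0,0,-0.01]]

```text
time: 2.2
position: [0.4989, 0.1428, 0.1635]
ee_rot: [0.848, 0.53, -0.001, 0.001]
contact_force: [0.4, 1.0, 0.2]
width: -0.001
```

```bash
cat >> h.py <<'E'
def theta(n,o=None,amin=-np.pi,amax=np.pi,img=None):
    im=capture(n) if img is None else img
    g=cv2.cvtColor(im,cv2.COLOR_RGB2GRAY);a=np.arange(amin,amax,.005)
    p=sum(profile(n,g,C0,r,.158,a,o) for r in(.080,.084,.088,.092))/4
    return a,p,im
def top_theta():
    "line angle minus mark angle, deg, from the top camera, with darkness"
    t=get_obs()["time"];a,p,im=theta("top");k=p.argmin()
    d=np.angle(np.exp(1j*(a-a[k])));s=np.abs(d)<.15;w=np.clip(p[s].max()*.85-p[s],0,None)
    return t,np.degrees(np.angle(np.exp(1j*(a[k]+(w*d[s]).sum()/max(w.sum(),1e-9)-PHI)))),p[k],np.degrees(np.sum(p<p[k]+40)*.005)
E
python3 - <<'E'
from h import *
o=get_obs();st(o)
S=C0+[.074*np.cos(2.129),.074*np.sin(2.129),.0045]
print(to_tool(o,S,1.117)); print(top_theta())
a,p,im=theta("top");save("t2",im[150:285,170:350]); print(p[::60].round())
for q in([-.0104,-.0148,0],[-.0225,-.0315,0],[-.0298,-.0426,0],[-.0500,-.050,0]): print(np.round(to_tool(o,S+q,1.117)[0],4))
E
```

```text
t 2.2 p [0.4989 0.1428 0.1635] F [0.37 0.97 0.16] w -0.001 j [ 0.14  0.33 -0.28  0.96 -0.    2.16]
(array([-7.31726157e-05, -9.23595256e-05,  1.00840465e-03]), array([1.06401053e-03, 3.55854966e-03, 3.82587576e-05]))
(2.2, np.float64(-28.62455052644205), np.float64(90.25), np.float64(116.31043241155713))
[244. 244. 245. 246. 246. 240. 244. 243. 242. 242. 243. 242. 241.  92.
  98.  89. 102. 100. 100.  94. 243.]
[-0.0179 -0.003   0.0011]
[-0.0382 -0.0065  0.0011]
[-0.0514 -0.0082  0.0012]
[-0.0669 -0.0231  0.0012]
```

Request:
send_rows:
  rows:
    - [[0,-0.008,-0.0013,0,0,0,0],[0,-0.0277,-0.0045,0,0,0,0],[0,-0.0514,-0.0082,0,0,0,0],[0,-0.0685,-0.028,-0.002,0,0,0],[0,-0.07,-0.036,-0.025,0,0,0],[0,-0.07,-0.036,-0.03,0,0,0]]

```text
time: 3.05
position: [0.4365, 0.0955, 0.1955]
ee_rot: [0.848, 0.53, 0.0, 0.002]
contact_force: [0.2, 0.5, -0.0]
width: -0.002
```

Run:
```python
from h import *
o=get_obs();st(o);P=[]
for i in range(6):
    t=get_obs()["time"];a,p,im=theta("wrist",get_obs())
    P.append(p)
    if i in(0,5): save(f"w3_{i}",im)
    t2=get_obs()["time"];b,q,im2=theta("top")
    print(round(t,3),"W",p[::50].astype(int).tolist()); print(round(t2,3),"T",q[::50].astype(int).tolist())
save("t3",im2[150:285,170:350])
a=cv2.resize(cv2.imread("pics/w3_5.png"),(640,480));b=cv2.imread("pics/t3.png")
a[:135,:180]=b;cv2.imwrite("pics/v3.png",a)
```

```text
t 3.05 p [0.4365 0.0955 0.1955] F [ 0.15  0.46 -0.05] w -0.002 j [ 0.05  0.17 -0.41  0.99 -0.    2.08]
3.05 W [238, 236, 189, 135, 225, 220, 219, 215, 212, 212, 209, 255, 255, 255, 235, 214, 211, 210, 215, 218, 223, 121, 118, 114, 229, 236]
3.1 T [100, 158, 242, 243, 245, 244, 244, 243, 242, 241, 241, 241, 241, 242, 241, 128, 239, 239, 239, 93, 94, 101, 108, 111, 84, 99]
3.15 W [234, 231, 179, 123, 221, 220, 215, 216, 211, 210, 243, 255, 255, 255, 236, 208, 68, 211, 209, 216, 217, 121, 117, 115, 222, 234]
3.2 T [100, 155, 242, 243, 244, 245, 245, 243, 244, 241, 241, 240, 240, 241, 242, 242, 236, 240, 239, 90, 95, 100, 109, 112, 85, 100]
3.25 W [237, 233, 172, 124, 219, 220, 221, 217, 219, 180, 255, 255, 255, 255, 243, 214, 216, 18, 213, 219, 221, 117, 117, 117, 199, 237]
3.3 T [100, 157, 242, 242, 243, 244, 244, 245, 242, 244, 241, 241, 240, 240, 241, 241, 241, 240, 193, 88, 94, 100, 108, 110, 86, 99]
3.35 W [239, 236, 171, 125, 222, 220, 204, 219, 219, 215, 255, 255, 255, 255, 244, 216, 217, 220, 218, 220, 221, 117, 117, 115, 202, 239]
3.4 T [100, 161, 242, 242, 241, 243, 243, 243, 245, 243, 243, 242, 240, 239, 239, 240, 241, 242, 241, 90, 95, 102, 108, 111, 86, 100]
3.45 W [239, 237, 175, 125, 220, 217, 218, 212, 216, 217, 255, 255, 255, 255, 243, 209, 213, 215, 218, 219, 183, 118, 115, 116, 200, 239]
3.5 T [100, 162, 244, 243, 242, 242, 243, 243, 243, 243, 244, 241, 242, 240, 239, 239, 239, 241, 241, 90, 96, 101, 108, 109, 86, 99]
3.55 W [236, 237, 177, 128, 222, 217, 215, 216, 214, 218, 255, 255, 255, 255, 244, 212, 212, 215, 218, 222, 224, 16, 116, 115, 200, 236]
3.6 T [100, 161, 244, 244, 244, 242, 242, 241, 242, 243, 242, 242, 240, 242, 240, 239, 239, 239, 241, 90, 95, 100, 108, 109, 85, 100]
```

View pics/v3.png

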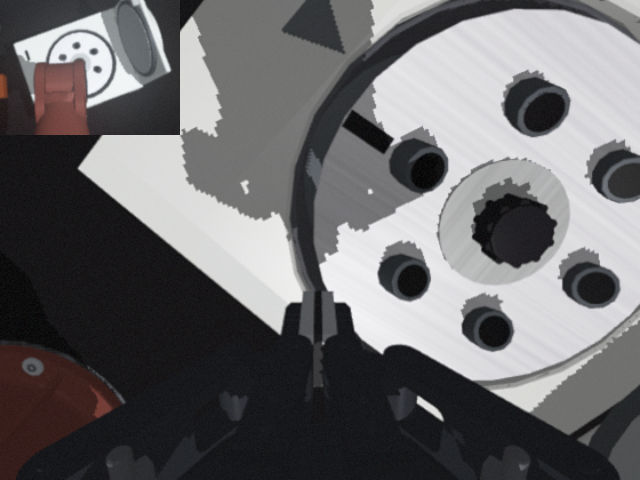

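Request:
send_rows:
  rows:
    - [[0,0.003,0.006,0.012,0,0,0],[0,0.0057,0.0116,0.025,0,0,0],[0,0.0057,0.0116,0.0295,0,0,0],[0,0.0057,0.0116,0.0295,0,0,0]]

```text
time: 4.15
position: [0.4486, 0.0957, 0.1638]
ee_rot: [0.848, 0.53, -0.002, 0.001]
contact_force: [0.1, 0.3, -0.2]
width: 0.003
```

```bash
cat >> h.py <<'E'
def wline(lo=-.2,hi=2.35):
    "time, line angle relative to mark (rad) seen by the wrist camera between world angles lo..hi, or None"
    o=get_obs();a,p,_=theta("wrist",o,lo,hi);k=p.argmin()
    if p[k]>60: return o["time"],None,p[k]
    w=np.clip(80-p,0,None)*(np.abs(a-a[k])<.12); return o["time"],(w*a).sum()/w.sum()-PHI,p[k]
E
python3 - <<'E'
from h import *
o=get_obs();st(o)
print(to_tool(o,C0+[-.0886,.0156,.0035],1.117))
for i in range(3): print(wline())
print(theta("wrist",get_obs(),-.2,2.6)[1][::30].astype(int))
E
```

```text
t 4.15 p [0.4486 0.0957 0.1638] F [ 0.06  0.3  -0.17] w 0.003 j [ 0.05  0.22 -0.44  0.92 -0.    2.08]
(array([0.00030738, 0.00075863, 0.00230439]), array([ 1.07984494e-05,  4.08420921e-03, -6.64842366e-05]))
(4.15, None, np.float64(110.5))
(4.2, None, np.float64(110.5))
(4.25, None, np.float64(110.75))
[255 255 255 255 255 255 216 205 209 205 211 217 219 221 144 116 116 115
 112]
```

Request:
send_rows:
  rows:
    - [[0,0,0,0,0,0,0],[0,0,0,0,0,0,0]]

```text
time: 4.6
position: [0.4493, 0.0958, 0.165]
ee_rot: [0.848, 0.53, -0.001, 0.002]
contact_force: [-0.8, -0.2, -0.0]
width: 0.004
```

Request:
send_rows:
  rows:
    - [[0,0,0,-0.0015,0,0,0],[0,0,0,-0.0015,0,0,0],[0,0,0,-0.0015,0,0,0],[0,0,0,-0.0015,0,0,0]]

```text
time: 5.1
position: [0.4493, 0.0958, 0.1665]
ee_rot: [0.848, 0.53, -0.001, 0.002]
contact_force: [-0.1, -0.5, -0.2]
width: -0.001
```

Run:
```python
from h import *
o=get_obs();st(o)
for i in range(9): print(wline(.6,2.5))
st(get_obs())
```

```text
t 5.1 p [0.4493 0.0958 0.1665] F [-0.09 -0.47 -0.2 ] w -0.001 j [ 0.05  0.22 -0.43  0.92 -0.    2.08]
(5.1, None, np.float64(109.75))
(5.15, None, np.float64(109.5))
(5.2, None, np.float64(73.25))
(5.25, np.float64(-1.1700214882610425), np.float64(12.25))
(5.3, np.float64(-1.041840594258181), np.float64(11.0))
(5.35, np.float64(-0.9159746580852772), np.float64(12.75))
(5.4, np.float64(-0.7901591603831255), np.float64(11.5))
(5.45, np.float64(-0.6644907024793385), np.float64(14.75))
(5.5, np.float64(-0.541838695930108), np.float64(15.0))
t 5.55 p [0.4493 0.0958 0.1665] F [-0.67 -0.55  0.14] w 0.001 j [ 0.05  0.22 -0.43  0.92 -0.    2.08]
```

Request:
send_rows:
  rows:
    - [[0,0,0,0.004,0,0,0]]

```text
time: 5.68
position: [0.4496, 0.0958, 0.1625]
ee_rot: [0.848, 0.53, -0.0, 0.002]
contact_force: [-0.2, -0.2, 0.4]
width: 0.0
```

Run:
```python
from h import *
for i in range(6):
    o=get_obs();print(round(o["time"],3),o["position"].round(4),wline(.6,2.5)[1])
```

```text
5.675 [0.4496 0.0958 0.1625] -0.1143146600406586
5.725 [0.4491 0.0957 0.1619] 0.007031834052168229
5.775 [0.449  0.0957 0.162 ] 0.12409921414538383
5.825 [0.4491 0.0957 0.1622] 0.24215365527772592
5.875 [0.4492 0.0957 0.1623] 0.3591904851095724
5.925 [0.4493 0.0958 0.1624] 0.47541831038332916
```

Request:
send_rows:
  rows:
    - [[0,0,0,0.001,0,0,0],[0,0,0,0.002,0,0,0],[0,0,0,0.002,0,0,0],[0,0,0,0.002,0,0,0],[0,0,0,0.002,0,0,0],[0,0,0,0.002,0,0,0],[0,0,0,0.002,0,0,0],[0,0,0,0.002,0,0,0]]

```text
time: 6.98
position: [0.4493, 0.0958, 0.1605]
ee_rot: [0.848, 0.53, -0.001, 0.002]
contact_force: [-0.3, 0.6, -0.8]
width: 0.0
```

Request:
send_rows:
  rows:
    - [[0,0,0,0,0,0,0],[0,0,0,0,0,0,0],[0,0,0,0,0,0,0],[0,0,0,0,0,0,0],[0,0,0,0,0,0,0],[0,0,0,0,0,0,0],[0,0,0,0,0,0,0],[0,0,0,0,0,0,0]]

```text
time: 7.98
position: [0.4493, 0.0958, 0.1605]
ee_rot: [0.848, 0.53, -0.001, 0.002]
contact_force: [0.2, -0.3, -0.3]
width: -0.002
```

Run:
```python
from h import *
st(get_obs());T=[];A=[]
for i in range(11):
    t,a,p=wline(.6,2.5)
    if a is not None: T.append(t);A.append(a)
    if len(T)>=7 or t>8.6: break
print(T,np.round(A,3))
if len(T)>3:
    f=np.polyfit(T,A,1);tm=np.mean(T);am=np.polyval(f,tm);w=f[0];
    from scipy.optimize import brentq
    x=brentq(lambda d: am+(w+1)*10*(1-np.exp(-d/10))-d,0,2);print("w",w,"tc",tm+x,"start",tm+x-.12)
st(get_obs())
```

```text
t 7.975 p [0.4493 0.0958 0.1605] F [ 0.23 -0.31 -0.26] w -0.002 j [ 0.05  0.22 -0.44  0.9  -0.    2.08]
[8.275, 8.325, 8.375, 8.425, 8.475] [-1.117 -1.042 -0.96  -0.878 -0.797]
w 1.6059544318742298 tc 9.003473513392342 start 8.883473513392342
t 8.525 p [0.4493 0.0958 0.1605] F [-0.16  0.51 -0.01] w -0.001 j [ 0.05  0.22 -0.44  0.9  -0.    2.08]
```

Run:
```python
from h import *
print(wline(.6,2.5),wline(.6,2.5));print(get_obs()["time"])
```

```text
(8.525, np.float64(-0.7176530359355633), np.float64(13.75)) (8.575, np.float64(-0.6380636344669304), np.float64(14.5))
8.625
```

Request:
send_rows:
  rows:
    - [[0,0,0,0,0,0,0],[0,0,0,0,0,0,0],[0,0,0,0.0032,0,0,0],[0,0,0,0.0033,0,0,0],[0,0,0,0.0033,0,0,0],[0,0,0,0.0033,0,0,0]]

```text
time: 9.38
position: [0.4495, 0.0957, 0.1573]
ee_rot: [0.848, 0.53, -0.0, 0.002]
contact_force: [0.5, -1.0, 3.0]
width: 0.001
```

Run:
```python
from h import *
st(get_obs())
for i in range(3): print(wline(.6,2.5))
```

```text
t 9.375 p [0.4495 0.0957 0.1573] F [ 0.49 -1.    2.95] w 0.001 j [ 0.05  0.23 -0.45  0.9  -0.    2.08]
(9.375, np.float64(-0.007496092143149724), np.float64(13.75))
(9.425, np.float64(-0.007212007504689533), np.float64(12.75))
(9.475, np.float64(-0.00737461236303405), np.float64(14.25))
```

Request:
send_rows:
  rows:
    - [[0,0,0,-0.02,0,0,0],[0,0,0,-0.05,0,0,0],[0,0,0,-0.07,0,0,0],[0,0,0,-0.07,0,0,0]]

```text
time: 10.02
position: [0.45, 0.096, 0.2281]
ee_rot: [0.848, 0.53, 0.0, 0.002]
contact_force: [-0.4, 0.6, -1.1]
width: 0.003
```

Run:
```python
from h import *
st(get_obs())
for i in range(10):
    r=wline(.9,2.4)
    if i%3==0: print(r)
save("w4",capture("wrist"))
g=cv2.imread("pics/top0.png",0).astype(int);n=capture("top");g2=cv2.cvtColor(n,cv2.COLOR_RGB2GRAY).astype(int)
for nm,(x0,x1,y0,y1) in dict(rack=(110,182,220,256),bottle=(145,172,163,190),box=(365,440,180,247)).items(): print(nm,np.abs(g-g2)[y0:y1,x0:x1].mean())
```

```text
t 10.025 p [0.45   0.096  0.2281] F [-0.35  0.58 -1.07] w 0.003 j [ 0.05  0.17 -0.32  1.08 -0.    2.08]
(10.025, np.float64(-0.007878440827807198), np.float64(11.75))
(10.175, np.float64(-0.00715695892090662), np.float64(12.25))
(10.325, np.float64(-0.008230256513834577), np.float64(13.5))
(10.475, np.float64(-0.008092067988667795), np.float64(13.25))
rack 21.22067901234568
bottle 4.792866941015089
box 5.49771144278607
```

View pics/w4.png

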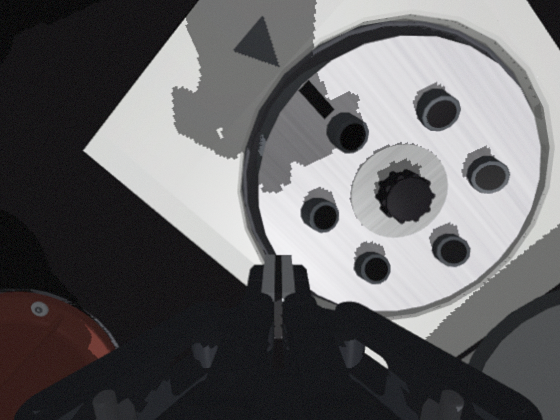

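The picture shows the line at (315,98) pointing at the mark tip (278,67), with the finger clear. I'll check that the rack hasn't moved, then hand in.

Run:
```python
from h import *
a=cv2.cvtColor(cv2.imread("pics/top0.png"),cv2.COLOR_BGR2RGB);b=capture("top")
for im in(a,b):
    m=cv2.inRange(cv2.cvtColor(im,cv2.COLOR_RGB2HSV),(3,180,60),(18,255,255));m[:, 185:]=0;m[:215]=0;m[262:]=0
    x,y,w,h=cv2.boundingRect(m);print((x,y,w,h),cv2.countNonZero(m))
print(wline(.9,2.4));st(get_obs());print(hand_in())
```

```text
(115, 227, 42, 25) 398
(115, 227, 60, 25) 419
(10.675, np.float64(-0.007270242914978908), np.float64(13.0))
t 10.725 p [0.4494 0.096  0.2272] F [0.01 0.39 0.63] w -0.001 j [ 0.05  0.17 -0.32  1.08 -0.    2.08]
the job is handed in; nothing more can be done
None
```

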